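# Move the bracelet row to the display rack in reverse order

### The arm

A 6-joint arm with a two-finger parallel gripper is mounted at the origin on a cart in front of the work surface, level with it; the furniture and walls round the work are solid. World frame = base frame: x ahead of the robot, y to its left, z up, the work surface at z = 0. Lengths are in mm, angles in rad, forces in N, time in s.
With the tool pointing down it reaches from about 275 to 750 mm from the base axis. Payload 10.2 kg.
Tool frame: the origin (TCP) lies at the very end of the fingers, on their centre line; the grasp point (between the pads) lies 19 mm behind it; z points along the fingers, y is the line along which they close (so a half turn about z gives the same grasp; the last joint's range is limited). The gripper opens to 85 mm and grips with 20 to 120 N. Pads are 22 mm wide; open, the fingers measure 114 mm over their backs; the gripper's body (76 mm by 85 mm) begins 54 mm behind the grasp point. The pads swing forward as they close: fully open they stand 13 mm farther back than shut.
Start: joints at [0.979, 0.313, 1.498, -0, 1.331, -0.223], TCP at [189.273, 489.701, 231.294] pointing down, gripper open.
Joint ranges: [-2.94, 2.94], [-0.97, 2.17], [0.19, 2.56], [-1.23, 4.37], [0.02, 3.11], [-2.88, 2.88]. Speed limits (rad/s): [2.39, 2.39, 3.01, 3.14, 3.14, 3.14].

### API

Orientations are given as a unit quaternion [w, x, y, z].
In Python, from rig import ctrl, optics gives the robot as it stands. The module is installed in compiled form; this text tells all that it offers.
- The arm moves only by the shell command python3 -m handwheel 'ROWS' [FORCE]. ROWS is JSON, a list that holds one entry, the list of rows, each a list of 5 numbers: the gripper command: -1 is fully open, 1 is shut, values between are in proportion, then the shift along the world's x, y, z in units of 50 mm (1.0 is 50 mm), then the turn about the world's z in units of 8 degrees (1.0 is 8 degrees). In form: [[[gripper, tx, ty, tz, twist], ...]]. A call has 1 to 10 rows; each row shifts and turns the commanded pose from where the row before left it; what a row does not reach is not made up. A row lasts 1/10 s, in which the tool goes at most 50 mm and 8.59 degrees, less where a joint would pass 70% of its speed; a pose out of reach is approached as far as the arm can. A call is refused whole if a number of a shift passes 1 or a number of a turn 1, either way. A call with a gripper value outside its range is refused whole. The fingers move at their own pace and stop on an object; FORCE is the grip in N (left out, the last holds). Time passes only in rows, so rows that do not move let the fingers close. It gives the time, the measured TCP pose, the force, the opening and the grip force at its end, in the units of the state.
- ctrl.sense(): the state, without advancing time (a new reading comes with each control period).
- optics.capture(name): name is "scene" or "top" or "wrist"; returns a dict with "img" (384x512x3 uint8, blue, green, red), "K" (3x3 intrinsics, pixels), "dist_coeffs" ([k1, k2, p1, p2, k3] as OpenCV has them; the pictures are not rectified), "R" (3x3) and "t" (3): a world point X has camera coordinates R X + t. Camera axes: x right, y down, z forward; pixel columns grow to the right and rows downward; lengths in mm; the calibration is good to about 2 mm. A picture is of the moment at which its call begins. There is no depth.
- ctrl.finish_job(): hands the job in; it is judged then, once.
The state is a dict: "time_s": time; "joints": joint angles; "dq": joint speeds; "tau": joint torques, N m; "eef_pos": TCP position; "ee_rot": TCP orientation; "force": force on the tool from outside, world axes, zero at the start; "wrist_torque": the same for the moment, N m; "grip_width": opening from 0.0 (shut) to 1.0 (fully open); "grip_force": force on a finger pad.
Only numpy, scipy, OpenCV 4.12 (cv2) and the standard library are available. Lean on these libraries where they do the work, as an engineer would, in place of code of your own. Each camera call takes 0.05 s, during which the arm holds its last target. There are 200 camera calls.

### The job

Move the four bracelets from the dark wooden rack to the white display rack, one round each metal stud, in reverse order: the one that now lies leftmost, seen from the robot, goes on the rightmost stud, the second from the left on the second from the right, and so on. At the end each must lie flat on the white board around its own stud.

Things in the scene. Friction and masses are not known exactly. Their poses are not given: they have to be found in the camera images.
- stock_rack: Flat dark wooden board, fixed, 86 mm deep (x) by 316 mm long (y) by 12 mm thick; origin under its centre, at table height; y along the row, towards the robot's left (turned at most 0.16 rad). Four grey felt squares lie on it at x = 0 and y = +114, +38, -38, -114 mm, and a bracelet lies on each.
- display_rack: Flat white board, fixed, same size, origin and axes as the dark one (86 by 316 by 12 mm; y along the row towards the robot's left, turned at most 0.16 rad). On its top stand four rounded dark metal studs, 20 mm in diameter and 10 mm high, at x = 0 and y = +114, +38, -38, -114 mm in its own frame: each is the middle of one place. A bracelet dropped round a stud lies flat on the board. The two boards lie one behind the other; either can be the nearer one.
- dark_oval_mid (a point): Loose rigid bracelet lying flat, 60 mm across, 14 mm tall: the lowest, a ring of dark oval beads; clear opening about 38 mm. This point is on its axis, 7 mm above its underside; z up. x points away from the robot across the row (within about 0.3 rad); grip it over the outside, front to back, along this x axis, where it is 60 to 62 mm wide. At the start it lies within 5 mm of the middle of its felt square. Mass about 60 g.
- pad_dark_oval: Grey felt square, fixed on the dark board, 70 by 70 by 3 mm, on which the dark oval bracelet lies at the start; origin under its centre (its top is 15 mm above the table). It marks which place in the row that bracelet came from.
- grey_tile_mid (a point): Loose rigid bracelet lying flat, 62 mm across, 20 mm tall: a ring of flat oblong tiles in light and dark grey; clear opening about 38 mm. This point is on its axis, 10 mm above its underside; z up. x points away from the robot across the row (within about 0.3 rad); grip it over the outside, front to back, along this x axis, where it is 60 to 62 mm wide. At the start it lies within 5 mm of the middle of its felt square. Mass about 60 g.
- pad_grey_tile: Grey felt square, fixed on the dark board, 70 by 70 by 3 mm, on which the grey tile bracelet lies at the start; origin under its centre (its top is 15 mm above the table). It marks which place in the row that bracelet came from.
- low_cream_mid (a point): Loose rigid bracelet lying flat, 59 mm across, about 29 mm tall: the lower of the two with thin upright cream sticks; clear opening about 38 mm. This point is on its axis, 15 mm above its underside; z up. x points away from the robot across the row (within about 0.3 rad); grip it over the outside, front to back, along this x axis, where it is 60 to 62 mm wide. At the start it lies within 5 mm of the middle of its felt square. Mass about 60 g.
- pad_low_cream: Grey felt square, fixed on the dark board, 70 by 70 by 3 mm, on which the low cream bracelet lies at the start; origin under its centre (its top is 15 mm above the table). It marks which place in the row that bracelet came from.
- tall_cream_mid (a point): Loose rigid bracelet lying flat, 59 mm across, about 39 mm tall: the taller of the two with thin upright cream sticks; clear opening about 38 mm. This point is on its axis, 20 mm above its underside; z up. x points away from the robot across the row (within about 0.3 rad); grip it over the outside, front to back, along this x axis, where it is 60 to 62 mm wide. At the start it lies within 5 mm of the middle of its felt square. Mass about 60 g.
- pad_tall_cream: Grey felt square, fixed on the dark board, 70 by 70 by 3 mm, on which the tall cream bracelet lies at the start; origin under its centre (its top is 15 mm above the table). It marks which place in the row that bracelet came from.
There are look-alikes about, which are no part of the job. What is shaped like the part that bears low_cream_mid but green or pink is not meant.

How it is judged (in metres and radians):
At the end, for the whole second after the job is handed in: Each bracelet lies flat and at rest on the white board (height within 4 mm, tilt under 0.12 rad), centred within 15 mm along and across the row on the stud whose place mirrors that of its felt square on the dark board (leftmost to rightmost and so on) (z of dark_oval_mid in the frame of display_rack between 0.015 and 0.023 m and x of dark_oval_mid in the frame of display_rack between -0.015 and 0.015 m and angle between each of dark_oval_mid, grey_tile_mid, low_cream_mid, tall_cream_mid's own z axis and vertical below 0.12 rad and linear speed of each of dark_oval, grey_tile, low_cream, tall_cream below 0.02 m/s and ((y of pad_dark_oval in the frame of stock_rack between 0.094 and 0.134 m and y of dark_oval_mid in the frame of display_rack between -0.129 and -0.099 m) or (y of pad_dark_oval in the frame of stock_rack between 0.018 and 0.058 m and y of dark_oval_mid in the frame of display_rack between -0.053 and -0.023 m) or (y of pad_dark_oval in the frame of stock_rack between -0.058 and -0.018 m and y of dark_oval_mid in the frame of display_rack between 0.023 and 0.053 m) or (y of pad_dark_oval in the frame of stock_rack between -0.134 and -0.094 m and y of dark_oval_mid in the frame of display_rack between 0.099 and 0.129 m)) and z of grey_tile_mid in the frame of display_rack between 0.018 and 0.026 m and x of grey_tile_mid in the frame of display_rack between -0.015 and 0.015 m and ((y of pad_grey_tile in the frame of stock_rack between 0.094 and 0.134 m and y of grey_tile_mid in the frame of display_rack between -0.129 and -0.099 m) or (y of pad_grey_tile in the frame of stock_rack between 0.018 and 0.058 m and y of grey_tile_mid in the frame of display_rack between -0.053 and -0.023 m) or (y of pad_grey_tile in the frame of stock_rack between -0.058 and -0.018 m and y of grey_tile_mid in the frame of display_rack between 0.023 and 0.053 m) or (y of pad_grey_tile in the frame of stock_rack between -0.134 and -0.094 m and y of grey_tile_mid in the frame of display_rack between 0.099 and 0.129 m)) and z of low_cream_mid in the frame of display_rack between 0.023 and 0.031 m and x of low_cream_mid in the frame of display_rack between -0.015 and 0.015 m and ((y of pad_low_cream in the frame of stock_rack between 0.094 and 0.134 m and y of low_cream_mid in the frame of display_rack between -0.129 and -0.099 m) or (y of pad_low_cream in the frame of stock_rack between 0.018 and 0.058 m and y of low_cream_mid in the frame of display_rack between -0.053 and -0.023 m) or (y of pad_low_cream in the frame of stock_rack between -0.058 and -0.018 m and y of low_cream_mid in the frame of display_rack between 0.023 and 0.053 m) or (y of pad_low_cream in the frame of stock_rack between -0.134 and -0.094 m and y of low_cream_mid in the frame of display_rack between 0.099 and 0.129 m)) and z of tall_cream_mid in the frame of display_rack between 0.028 and 0.036 m and x of tall_cream_mid in the frame of display_rack between -0.015 and 0.015 m and ((y of pad_tall_cream in the frame of stock_rack between 0.094 and 0.134 m and y of tall_cream_mid in the frame of display_rack between -0.129 and -0.099 m) or (y of pad_tall_cream in the frame of stock_rack between 0.018 and 0.058 m and y of tall_cream_mid in the frame of display_rack between -0.053 and -0.023 m) or (y of pad_tall_cream in the frame of stock_rack between -0.058 and -0.018 m and y of tall_cream_mid in the frame of display_rack between 0.023 and 0.053 m) or (y of pad_tall_cream in the frame of stock_rack between -0.134 and -0.094 m and y of tall_cream_mid in the frame of display_rack between 0.099 and 0.129 m))); the robot touches nothing.
It also fails if it takes over 90 s, if anything falls off the work surface, if the arm or the gripper's body presses on something with over 40 N, if the wrist force passes 120 N, or if a joint passes its speed limit or range.

## Working session

There is one attempt and no reset: what is moved stays moved. The work goes in short steps, Python scripts to look and compute and a shell command to move; the robot and the scene stay as the last step left them, time stands still between calls to the robot, and variables do not carry over. Pictures are saved under pics/ and viewed, at most 14 in all, crops included, and the job is handed in when it is done.

```bash
mkdir -p pics; cat > h.py <<'E'
import numpy as np,cv2
from rig import ctrl,optics
def ray(c,uv,z):
    p=cv2.undistortPoints(np.array(uv,float).reshape(-1,1,2),np.array(c["K"],float),np.array(c["dist_coeffs"],float)).reshape(-1,2)
    R=np.array(c["R"],float);t=np.array(c["t"],float).ravel()
    C=-R.T@t; d=np.c_[p,np.ones(len(p))]@R
    return C+d*((z-C[2])/d[:,2])[:,None]
def proj(c,X):
    R=np.array(c["R"],float);t=np.array(c["t"],float).ravel()
    return cv2.projectPoints(np.array(X,float).reshape(-1,1,3),cv2.Rodrigues(R)[0],t,np.array(c["K"],float),np.array(c["dist_coeffs"],float))[0].reshape(-1,2)
E
python3 - <<'E'
from h import *
for n in("top","scene"):
    c=optics.capture(n);cv2.imwrite(f"pics/{n}1.png",cv2.resize(c["img"],(768,576),interpolation=cv2.INTER_CUBIC))
    R=np.array(c["R"]);print(n,-R.T@np.array(c["t"]).ravel(),R[2])
print(ctrl.sense())
E
```

```text
top [506.5060677   82.68365863 962.65835884] [ 0.05978344  0.00269093 -0.99820774]
scene [  -1.33315197 -392.32414376  788.9348966 ] [ 0.53367079  0.44278025 -0.72051449]
{'time_s': 0.1, 'joints': array([ 9.78625711e-01,  3.13432263e-01,  1.49835589e+00, -5.06242493e-06,
        1.33102063e+00, -2.23411700e-01]), 'dq': array([-0.00036787, -0.00386247, -0.00238111,  0.00013232, -0.00050483,
       -0.00096716]), 'tau': array([ 2.85122856e-03, -4.12900186e+01, -2.60144877e+01, -2.12904747e-04,
        3.01062879e-03,  6.22092116e-06]), 'eef_pos': array([189.12586641, 489.50248458, 230.77471988]), 'ee_rot': array([-2.38889644e-04,  1.83335918e-01,  9.83050137e-01, -5.59174578e-04]), 'force': array([-0.49717578, -0.3366674 ,  0.20888143]), 'wrist_torque': array([-0.01705664,  0.0064238 , -0.04212534]), 'grip_force': 0.0, 'grip_width': 1.0008035241290736}
```

View pics/top1.png

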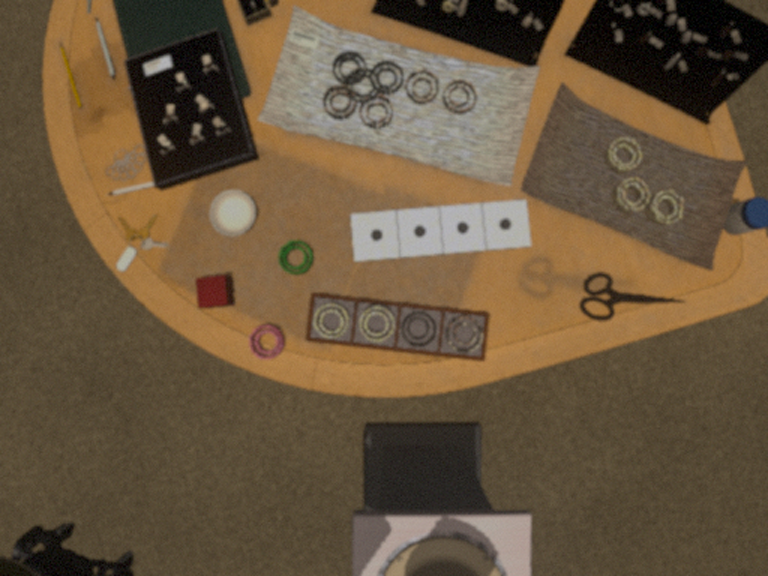

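View pics/scene1.png

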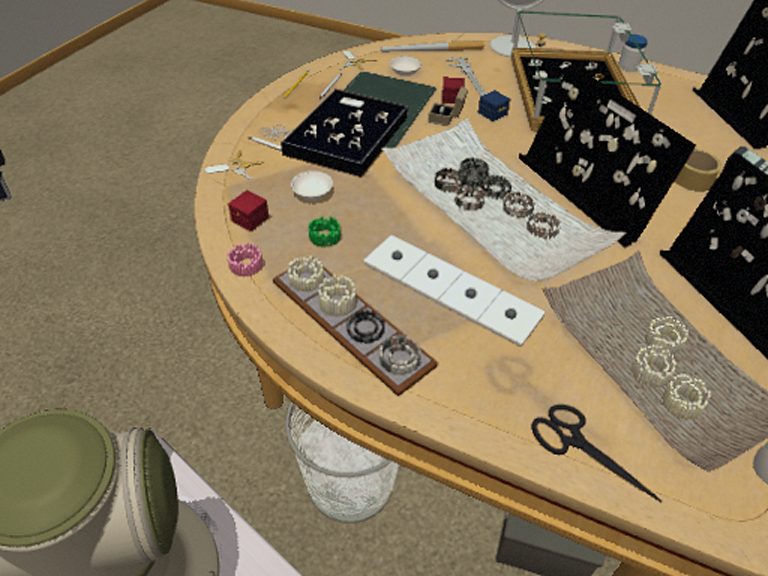

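The top view (768 px wide) shows the stock rack nearest the robot. From the left it holds low cream (331,321), tall cream (377,324), dark oval (418,328) and grey tile (464,333). The studs are at about (377,235), (420,231), (462,228) and (505,224). The scene view confirms that the second bracelet is the taller one.

```bash
python3 - <<'E'
from h import *
c=optics.capture("top");im=c["img"]
hsv=cv2.cvtColor(im,cv2.COLOR_BGR2HSV)
# white board
def big(m):
    n,l,s,ce=cv2.connectedComponentsWithStats(m.astype(np.uint8));i=1+np.argmax(s[1:,4]);return l==i
roi=np.zeros(im.shape[:2],bool);roi[125:180,225:365]=1
w=cv2.morphologyEx((big(roi&(hsv[...,1]<50)&(hsv[...,2]>150))).astype(np.uint8),cv2.MORPH_CLOSE,np.ones((7,7)))
g=cv2.cvtColor(im,cv2.COLOR_BGR2GRAY)
er=cv2.erode(w,np.ones((7,7)))
n,l,s,ce=cv2.connectedComponentsWithStats(((g<120)&(er>0)).astype(np.uint8))
st=ce[1:][s[1:,4]>10];print(s[1:,4],st*1.5)
P=ray(c,st,20);P=P[np.argsort(-P[:,1])];print("studs",P.round(1))
d=P[0]-P[-1];print("yaw",np.arctan2(-d[0],d[1]),np.linalg.norm(d)/3)
def box(m,z):
    k=cv2.findContours(m.astype(np.uint8),0,2)[0];k=max(k,key=cv2.contourArea)
    b=cv2.boxPoints(cv2.minAreaRect(k));B=ray(c,b,z)
    print(B.round(0),"ctr",B.mean(0).round(1),"rect",cv2.minAreaRect(B[:,:2].astype(np.float32)))
box(w,12)
roi[:]=0;roi[190:245,198:332]=1
m=roi&~((hsv[...,1]>95)&(hsv[...,2]>140))
m=big(cv2.morphologyEx(m.astype(np.uint8),cv2.MORPH_OPEN,np.ones((5,5)))>0)
box(m,12)
print("brac",ray(c,np.array([[331,321],[377,324],[418.5,328],[464,333]])/1.5,[30,40,22,25]).round(1))
ex=[]
E
```

```text
[39 36 38 38] [[504.53846154 223.57692308]
 [462.         227.125     ]
 [419.05263158 230.88157895]
 [376.18421053 234.23684211]]
studs [[ 642.9  115.9   20. ]
 [ 648.9   41.    20. ]
 [ 655.7  -34.2   20. ]
 [ 662.4 -109.2   20. ]]
yaw 0.08617558246573627 75.30456740608791
[[ 682.  163.   12.]
 [ 710. -150.   12.]
 [ 624. -155.   12.]
 [ 598.  156.   12.]] ctr [653.5   3.4  12. ] rect ((653.364013671875, 2.92071533203125), (85.51994323730469, 314.4849853515625), 5.070440292358398)
[[452. 263.  12.]
 [579. 253.  12.]
 [548. -87.  12.]
 [422. -75.  12.]] ctr [500.4  88.8  12. ] rect ((500.33154296875, 88.79767608642578), (341.21075439453125, 126.73309326171875), 84.86054229736328)
brac [[491.9 192.5  30. ]
 [487.2 113.3  40. ]
 [480.   42.3  22. ]
 [471.5 -35.9  25. ]]
```

```bash
python3 -m handwheel '[[[-1,0.58,-0.82,0,-0.93],[-1,0.58,-0.82,0,-0.93],[-1,0.58,-0.82,0,-0.93],[-1,0.58,-0.82,0,-0.93],[-1,0.58,-0.82,0,-0.93],[-1,0.58,-0.82,0,-0.93],[-1,0.58,-0.82,0,-0.93],[-1,0.58,-0.82,0,-0.93],[-1,0.58,-0.82,0,-0.93],[-1,0.58,-0.82,0,-0.93]]]' 30
python3 -m handwheel '[[[-1,0,0,0,0],[-1,0,0,0,0],[-1,0,0,0,0]]]'
python3 - <<'E'
from h import *
c=optics.capture("wrist");cv2.imwrite("pics/w1.png",cv2.resize(c["img"],(768,576)))
R=np.array(c["R"]);print(-R.T@np.array(c["t"]).ravel(),R[2])
E
```

```text
time_s: 1.15
eef_pos: [478.8, 79.5, 231.2]
ee_rot: [-0.0, 0.742, 0.67, 0.0]
force: [1.2, 1.3, 0.8]
grip_width: 1.004
grip_force: 0.0
time_s: 1.45
eef_pos: [477.5, 82.2, 231.2]
ee_rot: [-0.0, 0.74, 0.673, -0.0]
force: [0.7, -0.3, 0.1]
grip_width: 1.0
grip_force: 0.0
[485.18919377 156.28624916 372.78389137] [-0.02835752 -0.28662188 -0.95762401]
```

View pics/w1.png

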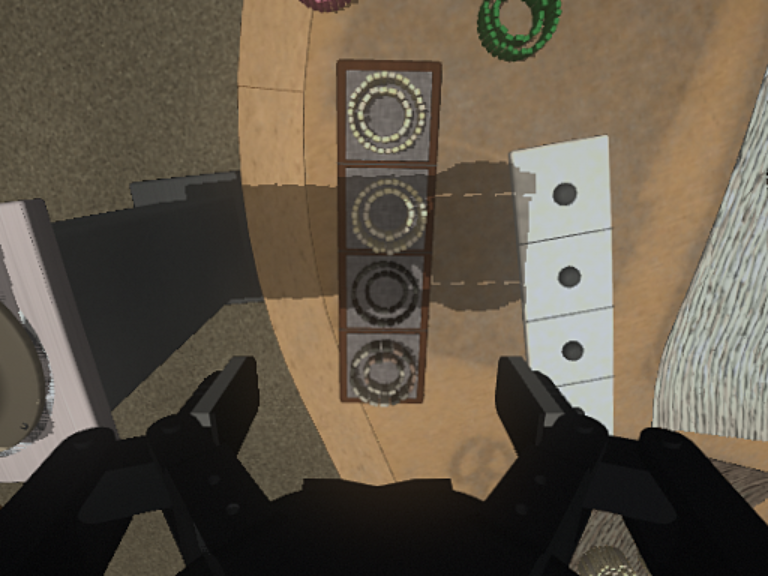

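The wrist view shows all four rings: low cream (386,112), tall cream (389,215), dark oval (386,292) and grey tile (384,371). The board corners are (337,60), (441,62), (424,403) and (340,402). The studs are at (565,194), (569,276) and (572,350).

```bash
python3 - <<'E'
from h import *
c=optics.capture("wrist");s=1.5
B=ray(c,np.array([[337,60],[441,62],[424,403],[340,402]])/s,12)
print(B.round(0));ctr=B.mean(0);a=(B[0]+B[1]-B[2]-B[3]);yaw=np.arctan2(-a[0],a[1]);print(ctr,yaw)
for y in(114,38,-38,-114):print("pad",(ctr[:2]+y*np.array([-np.sin(yaw),np.cos(yaw)])).round(1))
print("rings",ray(c,np.array([[386.5,112],[389,215],[386,292],[384,371]])/s,[29,33,22,25]).round(1))
print("studs",ray(c,np.array([[565,194],[569,276],[572,350]])/s,[20]*3).round(1))
s=ctrl.sense();print(s["eef_pos"],2*np.arctan2(s["ee_rot"][2],s["ee_rot"][1])-np.pi/2)
E
```

```text
[[461. 241.  12.]
 [544. 231.  12.]
 [511. -79.  12.]
 [426. -70.  12.]]
[485.46896807  80.88565206  12.        ] -0.10973763017006785
pad [498.  194.2]
pad [489.6 118.7]
pad [481.3  43.1]
pad [473.  -32.4]
rings [[496.5 195.6  29. ]
 [491.3 115.5  33. ]
 [482.8  45.7  22. ]
 [474.  -31.7  25. ]]
studs [[643.2 118.   20. ]
 [649.3  44.4  20. ]
 [655.5 -30.1  20. ]]
[477.49304219  82.49214221 231.41664473] -0.09438294006844705
```

```bash
python3 -m handwheel '[[[-1,0.1,0.56,-0.6,-0.1],[-1,0.1,0.56,-0.6,0],[-1,0.1,0.56,-0.6,0],[-1,0.1,0.56,-0.6,0],[-1,0,0,-0.6,0],[-1,0,0,0,0],[-1,0,0,0,0],[-1,0,0,0,0]]]'
python3 - <<'E'
from h import *
c=optics.capture("wrist");cv2.imwrite("pics/w2.png",cv2.resize(c["img"],(768,576)))
E
```

```text
time_s: 2.35
eef_pos: [498.8, 193.5, 83.2]
ee_rot: [0.001, 0.745, 0.667, 0.001]
force: [0.6, 0.0, -0.4]
grip_width: 1.0
grip_force: 0.0
```

View pics/w2.png

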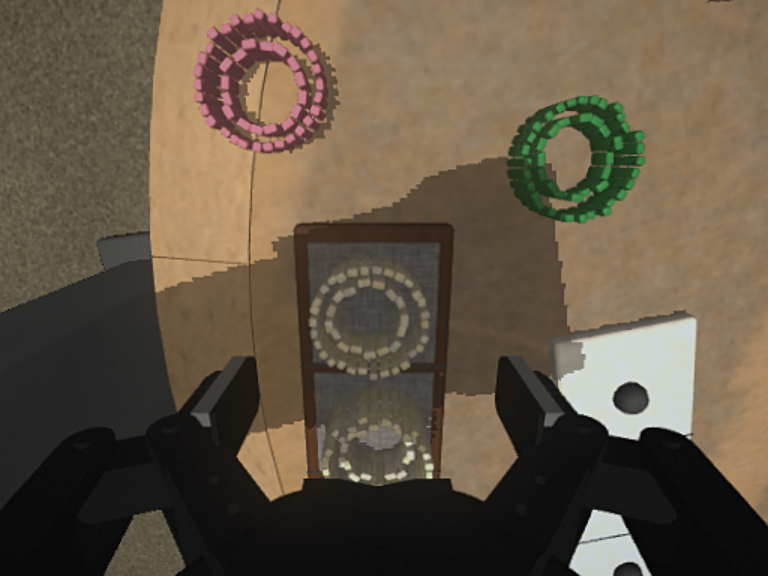

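The ring's top rim is centred near (370,320), between the finger tips at about (225,355) and (530,355).

```bash
python3 - <<'E'
from h import *
c=optics.capture("wrist")
print(ray(c,np.array([[370,320],[370,320]])/1.5,[30,44]).round(1))
print(proj(c,[[498.8,193.5,83],[498.8,193.5,96],[541.3,189,96],[456.3,198,96]])*1.5)
E
```

```text
[[495.9 191.9  30. ]
 [496.7 197.4  44. ]]
[[375.34281062 365.59754352]
 [375.33740693 382.81588704]
 [494.99303065 381.60148233]
 [255.66673934 383.1997659 ]]
```

```bash
python3 -m handwheel '[[[-1,-0.04,0.04,-0.45,0],[-1,0,0,-0.45,0],[-1,0,0,-0.44,0],[-1,0,0,0,0],[-1,0,0,0,0]]]'
python3 -m handwheel '[[[0.6,0,0,0,0],[0.6,0,0,0,0],[0.6,0,0,0,0],[0.6,0,0,0,0],[0.6,0,0,0,0],[0.6,0,0,0,0]]]' 30
```

```text
time_s: 2.95
eef_pos: [496.6, 195.4, 15.4]
ee_rot: [0.0, 0.745, 0.667, 0.0]
force: [0.6, -0.8, 0.3]
grip_width: 1.002
grip_force: 0.0
time_s: 3.55
eef_pos: [496.7, 195.6, 15.9]
ee_rot: [0.001, 0.745, 0.667, 0.001]
force: [-2.2, -0.7, 7.5]
grip_width: 0.692
grip_force: 31.4
```

```bash
python3 -m handwheel '[[[0.6,0,0,0.3,0],[0.6,0,0,0.7,0],[0.6,0,0,0.8,0],[0.6,0,0,0,0]]]'
python3 -m handwheel '[[[0.6,0.3,-0.57,0,0.2],[0.6,0.4,-0.75,0,0.2],[0.6,0.45,-0.8,0,0.2],[0.6,0.45,-0.8,0,0.2],[0.6,0.45,-0.8,0,0.2],[0.6,0.45,-0.8,0,0.2],[0.6,0.45,-0.8,0,0.2],[0.6,0.36,-0.76,0,0],[0.6,0,0,0,0],[0.6,0,0,0,0]]]'
python3 - <<'E'
from h import *
for n in("wrist","scene"):
    c=optics.capture(n);cv2.imwrite(f"pics/{n}3.png",cv2.resize(c["img"],(768,576)))
s=ctrl.sense();print(s["eef_pos"],2*np.arctan2(s["ee_rot"][2],s["ee_rot"][1])-np.pi/2)
E
```

```text
time_s: 3.95
eef_pos: [498.6, 196.0, 109.8]
ee_rot: [0.003, 0.745, 0.667, 0.004]
force: [0.6, -0.3, -1.0]
grip_width: 0.692
grip_force: 33.1
time_s: 4.95
eef_pos: [661.2, -108.9, 103.6]
ee_rot: [-0.001, 0.677, 0.736, -0.0]
force: [-0.8, 0.5, -1.4]
grip_width: 0.692
grip_force: 33.0
[ 661.11170487 -107.41461118  104.14209906] 0.08588019997690943
```

View pics/wrist3.png

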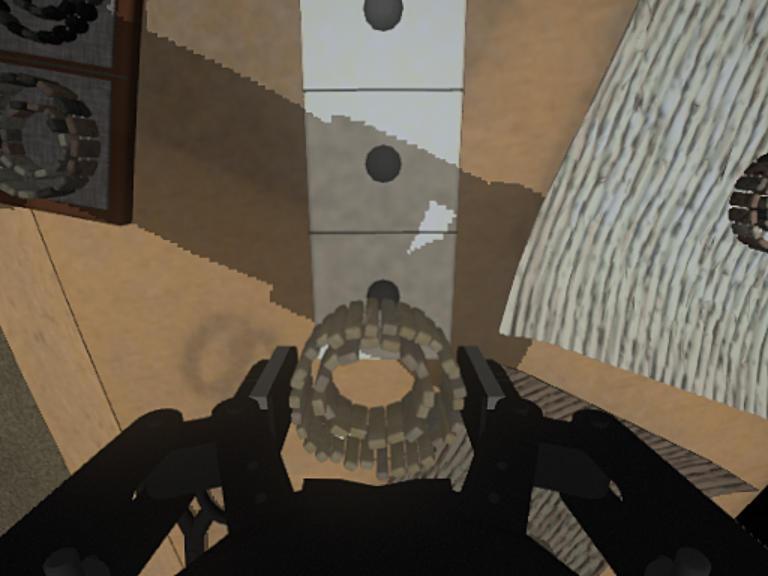

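The ring is held level and centred between the pads. Studs show at (383,12), (383,163) and (383,~293), the last partly hidden.

```bash
python3 - <<'E'
from h import *
c=optics.capture("wrist")
print(ray(c,np.array([[383,12],[383,163],[383,294]])/1.5,[18]*3).round(1))
print(proj(c,[[661.2,-107.4,104]])*1.5)
s=ctrl.sense();print(s["eef_pos"])
E
```

```text
[[ 652.3   40.1   18. ]
 [ 658.7  -32.1   18. ]
 [ 665.3 -105.6   18. ]]
[[375.08501021 365.53741231]]
[ 661.19834451 -107.21876716  104.36089101]
```

```bash
python3 -m handwheel '[[[0.6,0.04,0,-0.5,0],[0.6,0,0,-0.5,0],[0.6,0,0,-0.4,0],[0.6,0,0,-0.2,0],[0.6,0,0,-0.18,0],[0.6,0,0,0,0],[0.6,0,0,0,0]]]'

```

```text
time_s: 5.8
eef_pos: [663.9, -108.4, 16.2]
ee_rot: [0.001, 0.676, 0.737, 0.0]
force: [0.1, 0.5, -1.2]
grip_width: 0.693
grip_force: 33.0
```

```bash
python3 -m handwheel '[[[0.6,0,0,-0.04,0],[0.6,0,0,0,0],[-1,0,0,0,0],[-1,0,0,0,0],[-1,0,0,0,0],[-1,0,0,0,0],[-1,0,0,0,0]]]'
python3 -m handwheel '[[[-1,0,0,0.5,0],[-1,0,0,0.7,0],[-1,0,0,0.7,0],[-1,-0.25,0.2,0,-0.1],[-1,-0.5,0.4,0,-0.2],[-1,-0.7,0.6,0,-0.2],[-1,-0.7,0.6,0,-0.3],[-1,-0.7,0.6,0,-0.3],[-1,0,0,0,0]]]'
python3 - <<'E'
from h import *
c=optics.capture("top");cv2.imwrite("pics/t4.png",cv2.resize(c["img"][110:260,190:390],(800,600)))
s=ctrl.sense();print(s["eef_pos"],2*np.arctan2(s["ee_rot"][2],s["ee_rot"][1])-np.pi/2)
E
```

```text
time_s: 6.5
eef_pos: [663.5, -108.5, 13.3]
ee_rot: [0.0, 0.676, 0.737, 0.0]
force: [0.1, -0.4, -0.0]
grip_width: 0.997
grip_force: 0.0
time_s: 7.4
eef_pos: [517.0, 14.7, 108.0]
ee_rot: [-0.002, 0.73, 0.683, -0.001]
force: [1.0, -0.5, 0.1]
grip_width: 1.003
grip_force: 0.0
[519.58502958  12.94822127 108.66467968] -0.06660020712036929
```

View pics/t4.png

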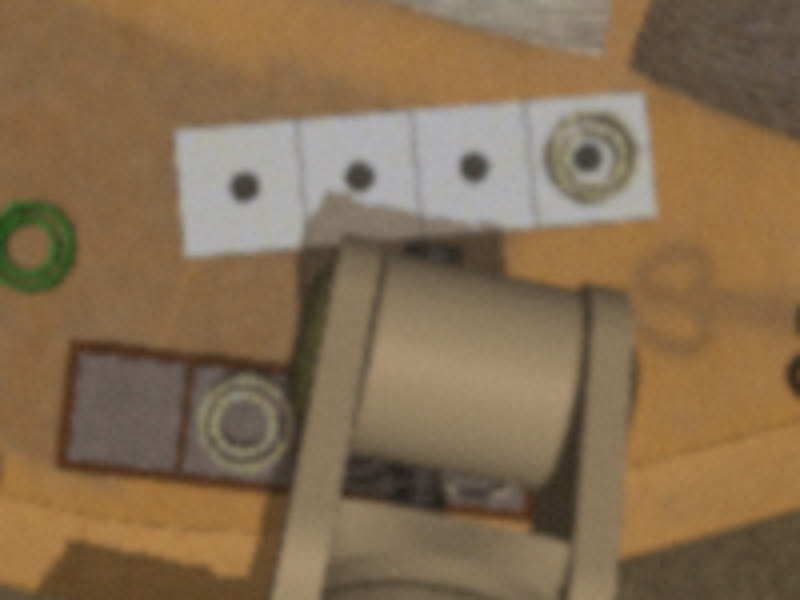

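The top crop shows low cream at (590,158), centred on its stud at (590,157).

```bash
python3 -m handwheel '[[[-1,-0.14,0.5,0,-0.1],[-1,-0.15,0.55,0,-0.1],[-1,-0.15,0.55,0,-0.1],[-1,-0.15,0.48,0,0],[-1,0,0,0,0],[-1,0,0,0,0],[-1,0,0,0,0]]]'
python3 - <<'E'
from h import *
c=optics.capture("wrist");cv2.imwrite("pics/w5.png",cv2.resize(c["img"],(768,576)))
s=ctrl.sense();print(s["eef_pos"],2*np.arctan2(s["ee_rot"][2],s["ee_rot"][1])-np.pi/2)
E
```

```text
time_s: 8.15
eef_pos: [492.3, 114.5, 108.3]
ee_rot: [0.0, 0.745, 0.667, 0.0]
force: [-0.6, -0.6, 0.5]
grip_width: 0.998
grip_force: 0.0
[492.17669411 114.47993206 108.3139959 ] -0.11175135382928891
```

View pics/w5.png

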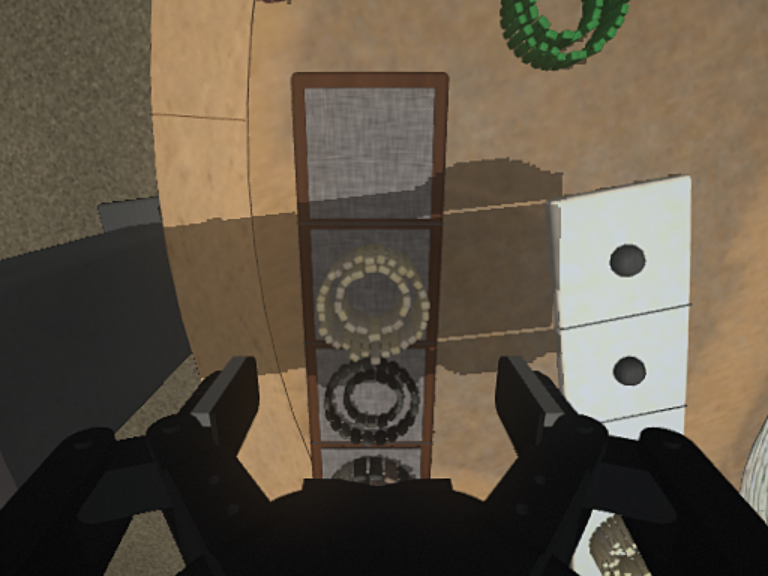

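Tall cream's top rim is at (373,308), in line between the fingers, so I'm going down.

```bash
python3 -m handwheel '[[[-1,-0.03,0.04,-0.5,0],[-1,0,0,-0.5,0],[-1,0,0,-0.45,0],[-1,0,0,-0.31,0],[-1,0,0,0,0],[-1,0,0,0,0]]]'
python3 -m handwheel '[[[0.6,0,0,0,0],[0.6,0,0,0,0],[0.6,0,0,0,0],[0.6,0,0,0,0],[0.6,0,0,0,0],[0.6,0,0,0,0]]]' 30
python3 -m handwheel '[[[0.6,0,0,0.3,0],[0.6,0,0,0.7,0],[0.6,0,0,0.7,0],[0.6,0,0,0,0],[0.6,0,0,0,0]]]'
```

```text
time_s: 8.8
eef_pos: [490.5, 117.0, 20.7]
ee_rot: [0.0, 0.745, 0.667, 0.0]
force: [0.4, -0.4, 0.3]
grip_width: 1.003
grip_force: 0.0
time_s: 9.4
eef_pos: [490.6, 117.4, 21.4]
ee_rot: [0.001, 0.745, 0.667, 0.001]
force: [-0.8, -1.8, 6.8]
grip_width: 0.694
grip_force: 32.0
time_s: 9.9
eef_pos: [490.1, 117.5, 105.8]
ee_rot: [0.0, 0.745, 0.667, 0.001]
force: [-0.9, 1.2, -2.1]
grip_width: 0.692
grip_force: 33.0
```

```bash
python3 -m handwheel '[[[0.6,0.34,-0.3,0,0.2],[0.6,0.6,-0.54,0,0.2],[0.6,0.6,-0.54,0,0.2],[0.6,0.6,-0.54,0,0.2],[0.6,0.6,-0.54,0,0.3],[0.6,0.6,-0.54,0,0.3],[0.6,0,0,0,0],[0.6,0,0,0,0],[0.6,0,0,0,0]]]'
python3 -m handwheel '[[[0.6,0,0,-0.5,0],[0.6,0,0,-0.5,0],[0.6,0,0,-0.4,0],[0.6,0,0,-0.15,0],[0.6,0,0,0,0],[0.6,0,0,0,0]]]'
python3 - <<'E'
from h import *
c=optics.capture("wrist");cv2.imwrite("pics/w6.png",cv2.resize(c["img"],(768,576)))
E
```

```text
time_s: 10.8
eef_pos: [656.1, -31.7, 104.3]
ee_rot: [-0.001, 0.676, 0.737, -0.0]
force: [0.7, -0.6, -0.8]
grip_width: 0.695
grip_force: 33.0
time_s: 11.4
eef_pos: [657.4, -32.2, 29.0]
ee_rot: [0.001, 0.676, 0.737, 0.0]
force: [-0.5, 0.1, -0.1]
grip_width: 0.693
grip_force: 33.0
```

View pics/w6.png

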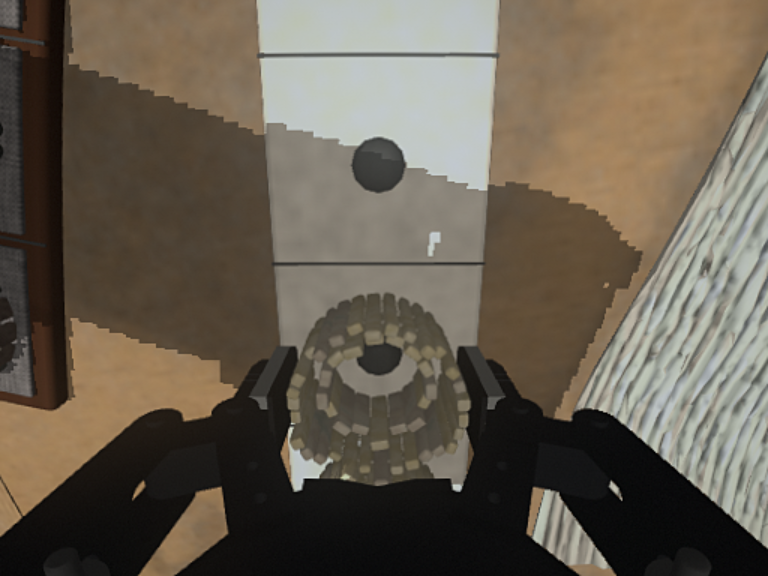

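The stud at (380,357) shows inside the ring opening, so the ring is in line with it. Lowering and releasing, then on to the dark oval.

```bash
python3 -m handwheel '[[[0.6,0,0,-0.1,0],[0.6,0,0,-0.09,0],[0.6,0,0,0,0],[-1,0,0,0,0],[-1,0,0,0,0],[-1,0,0,0,0],[-1,0,0,0,0],[-1,0,0,0,0]]]'
python3 -m handwheel '[[[-1,0,0,0.5,0],[-1,0,0,0.7,0],[-1,0,0,0.6,0],[-1,-0.3,0.14,0,-0.2],[-1,-0.6,0.26,0,-0.2],[-1,-0.65,0.28,0,-0.3],[-1,-0.65,0.28,0,-0.3],[-1,-0.65,0.28,0,-0.2],[-1,-0.65,0.28,0,-0.2],[-1,0,0,0,0]]]'
python3 -m handwheel '[[[-1,0,0,-0.5,0],[-1,0,0,0,0],[-1,0,0,0,0]]]'
python3 - <<'E'
from h import *
c=optics.capture("wrist");cv2.imwrite("pics/w7.png",cv2.resize(c["img"],(768,576)))
s=ctrl.sense();print(s["eef_pos"],2*np.arctan2(s["ee_rot"][2],s["ee_rot"][1])-np.pi/2)
print(proj(c,[[482.5,44.5,22]])*1.5)
E
```

```text
time_s: 12.25
eef_pos: [657.0, -32.5, 18.2]
ee_rot: [-0.0, 0.676, 0.736, -0.0]
force: [-0.6, 0.5, -0.2]
grip_width: 1.001
grip_force: 0.0
time_s: 13.25
eef_pos: [478.8, 45.0, 108.3]
ee_rot: [-0.001, 0.745, 0.667, -0.001]
force: [1.1, -0.3, 0.5]
grip_width: 0.998
grip_force: 0.0
time_s: 13.55
eef_pos: [482.4, 43.3, 83.6]
ee_rot: [-0.0, 0.745, 0.667, -0.0]
force: [0.2, -0.0, -0.1]
grip_width: 1.003
grip_force: 0.0
[482.6745392   43.26163956  83.92832789] -0.1106209166931229
[[375.71203293 308.73960523]]
```

View pics/w7.png

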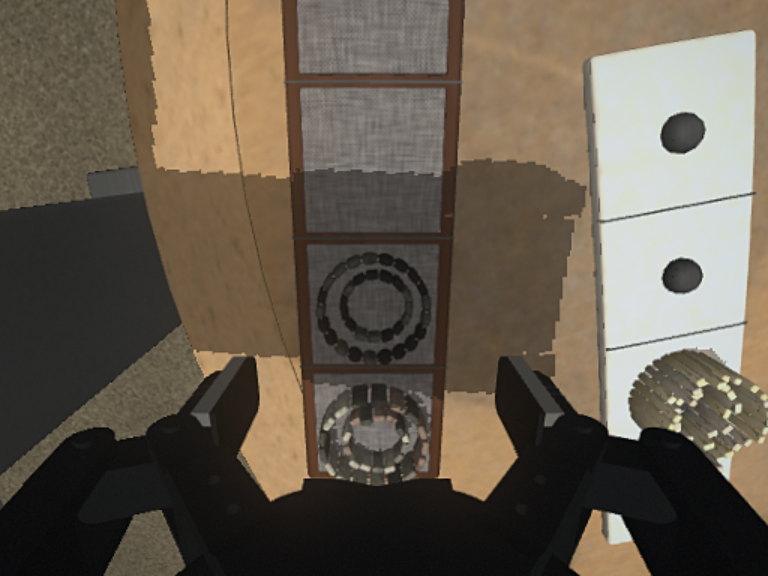

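Dark oval is at (373,307) against a predicted (376,309), so the aim is good.

```bash
python3 -m handwheel '[[[-1,-0.02,0.02,-0.5,0],[-1,0,0,-0.5,0],[-1,0,0,-0.3,0],[-1,0,0,-0.12,0],[-1,0,0,0,0],[-1,0,0,0,0]]]'
python3 -m handwheel '[[[0.6,0,0,0,0],[0.6,0,0,0,0],[0.6,0,0,0,0],[0.6,0,0,0,0],[0.6,0,0,0,0],[0.6,0,0,0,0]]]' 30
python3 -m handwheel '[[[0.6,0,0,0.3,0],[0.6,0,0,0.7,0],[0.6,0,0,0.8,0],[0.6,0,0,0,0],[0.6,0,0,0,0]]]'
```

```text
time_s: 14.2
eef_pos: [481.7, 44.4, 13.2]
ee_rot: [0.001, 0.745, 0.667, 0.001]
force: [-0.6, 0.4, 0.7]
grip_width: 1.0
grip_force: 0.0
time_s: 14.8
eef_pos: [481.5, 44.4, 13.4]
ee_rot: [0.001, 0.745, 0.667, 0.0]
force: [-1.1, -0.6, 8.8]
grip_width: 0.695
grip_force: 30.6
time_s: 15.3
eef_pos: [481.2, 44.5, 102.8]
ee_rot: [0.001, 0.745, 0.667, 0.001]
force: [0.2, 0.4, -0.0]
grip_width: 0.699
grip_force: 33.2
```

```bash
python3 -m handwheel '[[[0.6,0.38,-0.02,0,0.2],[0.6,0.6,0,0,0.2],[0.6,0.6,0,0,0.2],[0.6,0.6,0,0,0.2],[0.6,0.6,0,0,0.3],[0.6,0.6,0,0,0.3],[0.6,0,0,0,0],[0.6,0,0,0,0],[0.6,0,0,0,0]]]'
python3 -m handwheel '[[[0.6,0,0,-0.5,0],[0.6,0,0,-0.5,0],[0.6,0,0,-0.35,0],[0.6,0,0,-0.1,0],[0.6,0,0,0,0],[0.6,0,0,0,0]]]'
python3 - <<'E'
from h import *
c=optics.capture("wrist");cv2.imwrite("pics/w8.png",cv2.resize(c["img"],(768,576)))
E
```

```text
time_s: 16.2
eef_pos: [648.9, 43.6, 101.4]
ee_rot: [-0.001, 0.677, 0.736, -0.001]
force: [-0.4, 0.7, -0.8]
grip_width: 0.695
grip_force: 33.1
time_s: 16.8
eef_pos: [650.4, 43.5, 31.0]
ee_rot: [0.001, 0.676, 0.736, 0.001]
force: [0.0, 0.9, 0.3]
grip_width: 0.695
grip_force: 33.1
```

View pics/w8.png

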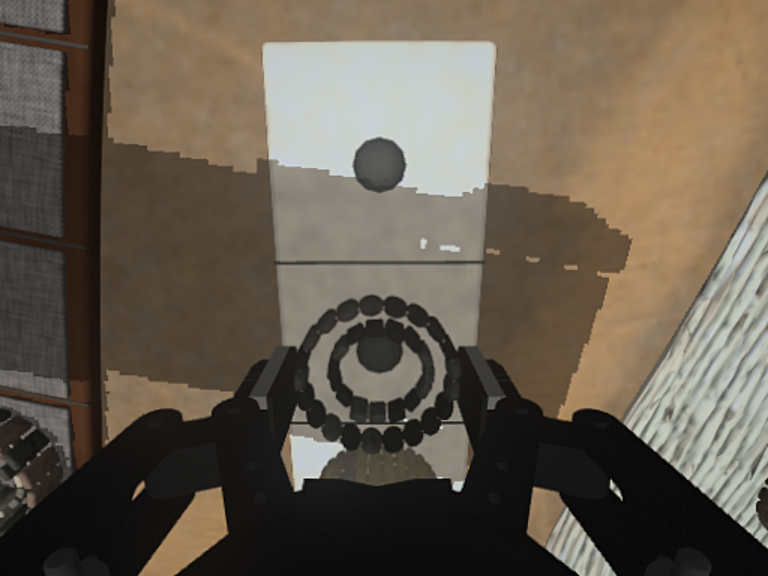

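The dark oval is held level, with the stud at (380,350) inside the opening. Releasing, then on to the grey tile.

```bash
python3 -m handwheel '[[[0.6,0,0,-0.2,0],[0.6,0,0,-0.12,0],[0.6,0,0,-0.07,0],[0.6,0,0,0,0],[-1,0,0,0,0],[-1,0,0,0,0],[-1,0,0,0,0],[-1,0,0,0,0],[-1,0,0,0,0]]]'
python3 -m handwheel '[[[-1,0,0,0.5,0],[-1,0,0,0.7,0],[-1,0,0,0.6,0],[-1,-0.3,-0.14,0,-0.2],[-1,-0.6,-0.26,0,-0.2],[-1,-0.65,-0.27,0,-0.3],[-1,-0.65,-0.27,0,-0.3],[-1,-0.65,-0.27,0,-0.2],[-1,-0.68,-0.27,0,-0.2],[-1,0,0,0,0]]]'
python3 -m handwheel '[[[-1,0,0,-0.4,0],[-1,0,0,0,0],[-1,0,0,0,0]]]'
python3 - <<'E'
from h import *
c=optics.capture("wrist");cv2.imwrite("pics/w9.png",cv2.resize(c["img"],(768,576)))
s=ctrl.sense();print(s["eef_pos"],2*np.arctan2(s["ee_rot"][2],s["ee_rot"][1])-np.pi/2)
print(proj(c,[[474,-31.5,25]])*1.5)
E
```

```text
time_s: 17.75
eef_pos: [650.0, 43.5, 10.2]
ee_rot: [-0.0, 0.676, 0.737, -0.0]
force: [0.5, 0.5, -0.8]
grip_width: 1.003
grip_force: 0.0
time_s: 18.75
eef_pos: [470.4, -31.1, 100.2]
ee_rot: [-0.001, 0.746, 0.666, -0.001]
force: [1.1, -0.2, -0.1]
grip_width: 1.003
grip_force: 0.0
time_s: 19.05
eef_pos: [473.9, -30.4, 80.5]
ee_rot: [-0.0, 0.745, 0.667, -0.0]
force: [0.2, 0.2, -0.1]
grip_width: 1.0
grip_force: 0.0
[474.1122047  -30.43953236  80.80227552] -0.11001279856205248
[[376.17402583 316.92335773]]
```

View pics/w9.png

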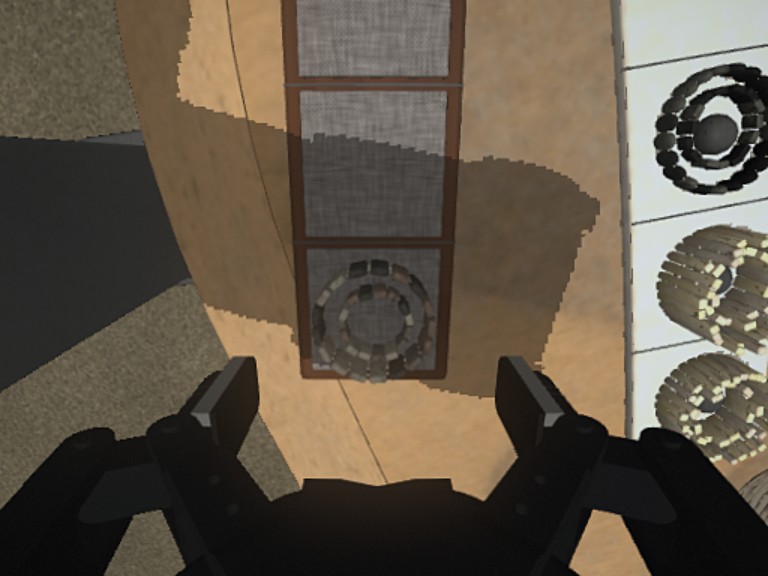

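Grey tile is at (373,320) against a predicted (376,317). The dark oval is visible round its stud at (715,132).

```bash
python3 -m handwheel '[[[-1,-0.02,-0.04,-0.5,0],[-1,0,0,-0.5,0],[-1,0,0,-0.23,0],[-1,0,0,-0.1,0],[-1,0,0,0,0],[-1,0,0,0,0]]]'
python3 -m handwheel '[[[0.6,0,0,0,0],[0.6,0,0,0,0],[0.6,0,0,0,0],[0.6,0,0,0,0],[0.6,0,0,0,0],[0.6,0,0,0,0]]]' 30
python3 -m handwheel '[[[0.6,0,0,0.3,0],[0.6,0,0,0.7,0],[0.6,0,0,0.8,0],[0.6,0,0,0,0],[0.6,0,0,0,0]]]'
```

```text
time_s: 19.7
eef_pos: [473.1, -32.6, 14.7]
ee_rot: [0.001, 0.745, 0.667, 0.0]
force: [1.0, -0.1, 1.3]
grip_width: 0.999
grip_force: 0.0
time_s: 20.3
eef_pos: [472.9, -32.6, 14.8]
ee_rot: [0.001, 0.745, 0.667, 0.0]
force: [-2.6, 2.0, 9.4]
grip_width: 0.724
grip_force: 31.0
time_s: 20.8
eef_pos: [472.7, -32.6, 104.3]
ee_rot: [0.001, 0.745, 0.667, 0.0]
force: [0.2, -0.5, -1.4]
grip_width: 0.725
grip_force: 33.7
```

```bash
python3 -m handwheel '[[[0.6,0.32,0.28,0,0.2],[0.6,0.62,0.55,0,0.2],[0.6,0.62,0.55,0,0.2],[0.6,0.62,0.55,0,0.2],[0.6,0.62,0.55,0,0.3],[0.6,0.62,0.55,0,0.3],[0.6,0,0,0,0],[0.6,0,0,0,0],[0.6,0,0,0,0]]]'
python3 -m handwheel '[[[0.6,0,0,-0.5,0],[0.6,0,0,-0.5,0],[0.6,0,0,-0.35,0],[0.6,0,0,-0.1,0],[0.6,0,0,0,0],[0.6,0,0,0,0]]]'
python3 - <<'E'
from h import *
c=optics.capture("wrist");cv2.imwrite("pics/w10.png",cv2.resize(c["img"],(768,576)))
E
```

```text
time_s: 21.7
eef_pos: [642.6, 118.4, 102.8]
ee_rot: [-0.001, 0.677, 0.736, -0.001]
force: [0.7, 0.2, 0.1]
grip_width: 0.717
grip_force: 33.7
time_s: 22.3
eef_pos: [643.9, 118.7, 32.5]
ee_rot: [0.001, 0.677, 0.736, 0.001]
force: [0.1, -0.8, -0.2]
grip_width: 0.725
grip_force: 33.7
```

View pics/w10.png

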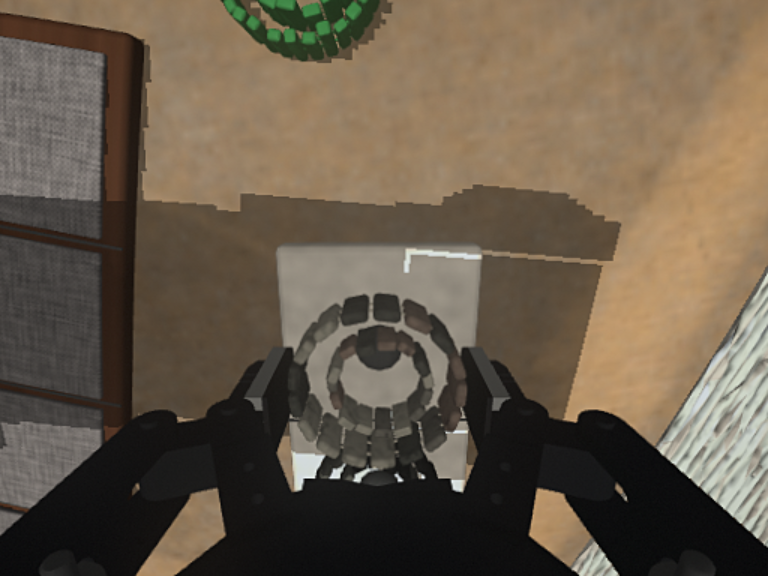

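The stud at (379,348) shows inside the grey tile. Lowering and releasing, then withdrawing for a final top view.

```bash
python3 -m handwheel '[[[0.6,0,0,-0.2,0],[0.6,0,0,-0.12,0],[0.6,0,0,-0.07,0],[0.6,0,0,0,0],[-1,0,0,0,0],[-1,0,0,0,0],[-1,0,0,0,0],[-1,0,0,0,0],[-1,0,0,0,0]]]'
python3 -m handwheel '[[[-1,0,0,0.5,0],[-1,0,0,0.7,0],[-1,0,0,0.8,0],[-1,0,0,0.8,0],[-1,-0.5,0.5,0,0],[-1,-0.7,0.7,0,0],[-1,-0.7,0.7,0,0],[-1,-0.7,0.7,0,0],[-1,-0.7,0.7,0,0],[-1,0,0,0,0]]]'
python3 -m handwheel '[[[-1,0,0,0,0],[-1,0,0,0,0],[-1,0,0,0,0]]]'
python3 - <<'E'
from h import *
c=optics.capture("top");cv2.imwrite("pics/t11.png",cv2.resize(c["img"][110:260,190:390],(800,600)))
E
```

```text
time_s: 23.25
eef_pos: [643.5, 119.0, 11.7]
ee_rot: [-0.0, 0.676, 0.737, -0.0]
force: [0.6, 0.6, 0.3]
grip_width: 0.999
grip_force: 0.0
time_s: 24.25
eef_pos: [474.7, 287.5, 152.2]
ee_rot: [-0.001, 0.674, 0.738, -0.0]
force: [1.3, -0.0, 0.2]
grip_width: 0.998
grip_force: 0.0
time_s: 24.55
eef_pos: [479.3, 283.1, 151.7]
ee_rot: [0.0, 0.677, 0.736, -0.0]
force: [0.6, -0.8, 0.1]
grip_width: 1.001
grip_force: 0.0
```

View pics/t11.png

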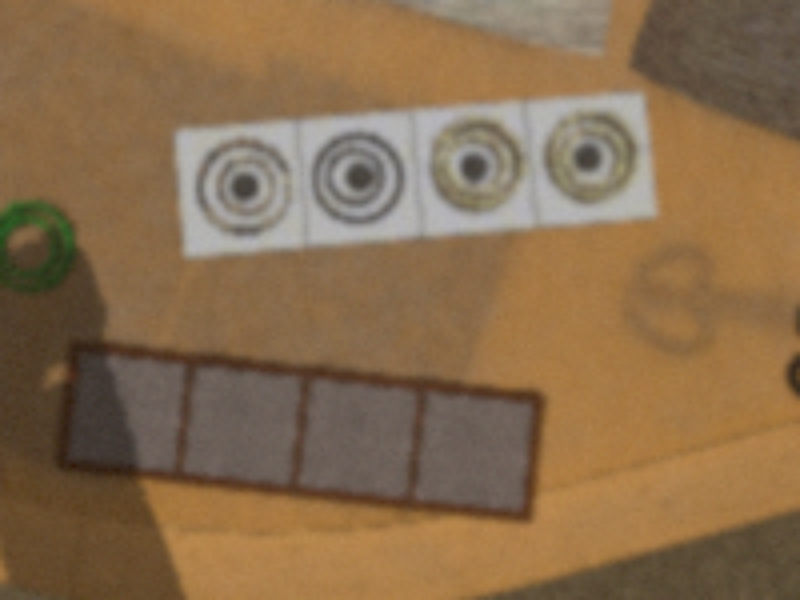

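All four rings are centred on their studs, at (244,186), (358,177), (475,166) and (590,157), in reversed order.

```bash
python3 -c "
from rig import ctrl
print(ctrl.finish_job())"
```

```text
the job is handed in; nothing more can be done
None
```

I moved all four bracelets to the white rack in reverse order and handed the job in at about 25 s; the last top view shows each one centred on its stud, but the hand-in gave no verdict.

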